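# Hold the leak-test seal down on a motorcycle cylinder

## Robot

A 6-joint arm with a two-finger parallel gripper is mounted at the origin on the work surface. World frame = base frame: x ahead of the robot, y to its left, z up, the work surface at z = 0. Lengths are in mm, angles in rad, forces in N, time in s.
With the tool pointing down it reaches from about 350 to 800 mm from the base axis. Payload 7.3 kg.
Tool frame: the origin (TCP) lies on the front face of the gripper's body, between the roots of the fingers; the fingertips stand 73 mm ahead of it and the grasp point (between the pads) lies 54 mm ahead of it; z points along the fingers, y is the line along which they close (so a half turn about z gives the same grasp; the last joint's range is limited). The gripper opens to 85 mm and grips with 20 to 120 N. Pads are 22 mm wide; open, the fingers measure 114 mm over their backs; the gripper's body (76 mm by 85 mm) begins 54 mm behind the grasp point. The pads swing forward as they close: fully open they stand 13 mm farther back than shut.
Start: joints at [-1.388, 0.342, 1.524, -0, 1.275, -0.146], TCP at [169.548, -496.881, 303.922] pointing down, gripper open.
Joint ranges: [-2.53, 2.53], [-0.77, 2.02], [0.04, 2.7], [-1, 4.14], [0.28, 2.66], [-3.11, 3.11]. Speed limits (rad/s): [2.57, 2.57, 3.14, 3.14, 3.14, 3.14].

## Interface

Orientations are given as a unit quaternion [w, x, y, z].
In Python, from plant import move_to, move_straight, move_j, set_gripper, sleep, inverse_kinematics, get_obs, get_image, IKError, finish_job, find_in, masks_of gives the robot as it stands. Calls block until the motion is done:
- move_to(position, orientation): joint-space move of the TCP to a pose.
- move_straight(position, attitude=None, velocity=150): straight line of the TCP; attitude=None keeps the orientation; velocity is the mean speed in mm/s.
- move_j(angles): joint-space move.
- set_gripper(opening, grasp_force=None): finger opening in mm; grasp_force is the grip in N (None keeps the last); returns when the fingers have stopped.
- sleep(seconds).
- inverse_kinematics(position, orientation): joint angles nearest the present ones, or None.
- get_obs(): the state.
- get_image(name): name is "scene" or "top" or "wrist"; returns a dict with "frame" (480x640x3 uint8, red, green, blue), "camera_matrix" (3x3 intrinsics, pixels), "dist_coeffs" ([k1, k2, p1, p2, k3] as OpenCV has them; the pictures are not rectified), "extrinsics" (4x4, takes a point from world to camera coordinates); the wrist camera has in their place "T_tool_cam" (4x4, takes a point from camera to tool coordinates, whose origin is the TCP and whose axes are the flange's). Camera axes: x right, y down, z forward; pixel columns grow to the right and rows downward; lengths in mm; the calibration is good to about 2 mm. A picture is of the moment at which its call begins: read the wrist's pose just before it. There is no depth.
A pose or a line that the arm cannot do raises IKError and nothing moves.
- finish_job(): hands the job in; it is judged then, once.
Trained networks look in a picture, given as the dict that the camera call returned (one of the last four; its "shot" number tells which), for a name from the list of things; names that differ only in an ending like _2 or _b are one class to them, and where a whole thing is asked for, a point or a joint stands for the part that bears it (a point fixed in the world has none). Each returns a list of dicts, best first, with "score" (0 to 1); they miss things now and then, are a little off and sometimes report something else, mostly with a low value. They report only what shows in the picture. A call takes as long as a camera call.
- find_in(picture, query): "rect" ([left, top, right, bottom] in pixels, round what is visible of it).
- masks_of(picture, query): "mask" (480x640 bool, what is visible of it) and "rect" ([left, top, right, bottom] in pixels, round what is visible of it).
The state is a dict: "time_s": time; "qpos": joint angles; "qd": joint speeds; "effort": joint torques, N m; "ee_pos": TCP position; "tcp_rot": TCP orientation; "ft_force": force on the tool from outside, world axes, zero at the start; "wrist_torque": the same for the moment, N m; "grip_width": finger opening in mm; "grip_force": force on a finger pad.
Only numpy, scipy, OpenCV 4.12 (cv2) and the standard library are available. Lean on these libraries where they do the work, as an engineer would, in place of code of your own. Each camera call takes 0.05 s, during which the arm holds its last target. There are 200 camera calls.

## Task

Take the shuttle carrying the finned cylinder by its upright handle and slide it along its lane under the bridge until it is fully home against the end stop; keep it down in the lane, do not lift it out. Then push the spring-loaded knob on top of the bridge down by 30 mm (the dark ring on its stem is then level with the top of the sleeve), so that the rubber seal presses on the bore, and keep it there: the program finishes while still holding the knob down at that depth, without letting go. Leave the pistons, the spray can and the wrench alone.

Things in the scene. Friction and masses are not known exactly. Their poses are not given: they have to be found in the camera images.
- bridge: Fixed leak-test stand: a 310 x 190 x 10 mm steel base (x -240 to +70 mm) with a portal over it. Origin on the bench right below the vertical ram axis; x runs along the lane towards the end stop, z up. Lane floor 10 mm above the bench; guide rails with inner faces at y = +-52 mm, tops at 32 mm; end stop face at x = +45 mm.
- home (a point): Point on the ram axis of the bridge, 82 mm above the bench: where the bore's rim centre is when the shuttle is fully home. Above it is the portal: posts at y = +-80 mm, cross beam 40 mm (x) by 190 mm (y), underside 122 mm, top 146 mm above the bench, on it a steel sleeve of 36 mm diameter, top at 165 mm.
- shuttle: Loose steel plate 180 x 100 x 12 mm (x -135 to +45 mm; 0.6 to 0.9 kg with all it carries) in the lane, 2 mm play each side. It carries a finned alloy cylinder (84 x 84 mm, 60 mm high, bore 44 mm) and an upright handle. Origin on its underside below the bore's centre (10 mm above the bench); x axis towards the end stop. Slides easily (oiled). Starts 50 to 90 mm short of home.
- bore (a point): Centre of the upper rim of the cylinder's bore, on the shuttle, 72 mm above the shuttle's origin. At the shuttle's home it coincides with point home.
- handle (a point): Centre of the top of the shuttle's handle, a vertical round post 24 mm in diameter and 75 mm tall above the plate; its top is 97 mm above the bench, 115 mm behind the bore's centre (-x of the shuttle). There is 61 mm free between the post and the cylinder.
- knob_top (a point): Centre of the flat top of the palm knob (black, round, 48 mm diameter, 25 mm thick) on top of the ram stem, 240 mm above the bench when released; it moves straight down with the ram.
- ram (a joint): Downward travel of knob and ram in m: 0 released (up), 0.045 fully down. A spring returns it: about 4 N to start, 8 N at 30 mm, plus about 8 N more from the seal at 30 mm when the cylinder is home. A dark ring, 4 mm wide, on the stem stands 30 mm above the sleeve's top when released.
- seal: Rubber disc of 56 mm diameter, 10 mm thick, under the ram, sprung against it (about 0.5 N per mm). Origin at the centre of its underside, 100 mm above the bench when released; it meets the bore rim of a cylinder at home after 18 mm of ram travel, and then yields upwards into the ram.
- piston_a: Bystander: alloy piston, 46 mm diameter, 50 mm high, standing. Origin at its underside.
- piston_b: Bystander: alloy piston, 52 mm diameter, 56 mm high, standing. Origin at its underside.
- spray_can: Bystander: spray can 60 mm diameter, 170 mm high, standing. Origin at its underside.
- wrench: Bystander: wrench lying on the bench. Origin at its underside.

How it is judged:
By the outcome, as a careful person would: the job done as asked, in the order asked, and still so for the second after the job is handed in, while the arm keeps its last pose, push and grip.
It also fails if it takes over 45 s, if anything falls off the work surface, if the arm or the gripper's body presses on something with over 40 N, if the wrist force passes 120 N, or if a joint passes its speed limit or range.

## Working session

There is one attempt and no reset: what is moved stays moved. The work goes in short steps, each a Python script; the robot and the scene stay as the last script left them, time stands still between calls to the robot, and variables do not carry over. Pictures are saved under pics/ and viewed, at most 10 in all, crops included, and the job is handed in when it is done.

```bash
ls; mkdir -p pics; cat > h.py <<'E'
import numpy as np, cv2
from plant import *
def save(p,n): cv2.imwrite(f'pics/{n}.png',cv2.cvtColor(p['frame'],cv2.COLOR_RGB2BGR))
E
python3 - <<'E'
from h import *
for c in ('scene','top'):
    p=get_image(c); save(p,c+'0')
    print(c,p['camera_matrix'],p['dist_coeffs'],np.round(p['extrinsics'],3).tolist())
    for q in ('bridge','shuttle','bore','handle','knob_top','piston_a','spray_can','wrench'):
        print(q,[(np.round(d['rect']).tolist(),round(d['score'],2)) for d in find_in(p,q)[:3]])
o=get_obs();print(o)
E
```

```text
pics
scene [[561.7304506    0.         313.75812359]
 [  0.         561.7304506  238.80424576]
 [  0.           0.           1.        ]] [-0.12101645  0.          0.          0.          0.        ] [[-0.734, 0.679, -0.018, 411.197], [0.487, 0.508, -0.711, -191.872], [-0.473, -0.531, -0.703, 1395.446], [0.0, 0.0, 0.0, 1.0]]
bridge [([222.0, 203.0, 401.0, 356.0], 0.64), ([276.0, 237.0, 372.0, 309.0], 0.55)]
shuttle [([277.0, 238.0, 373.0, 310.0], 0.91)]
bore [([204.0, 186.0, 242.0, 264.0], 0.63), ([276.0, 239.0, 372.0, 307.0], 0.56)]
handle [([277.0, 236.0, 372.0, 304.0], 0.95), ([202.0, 184.0, 242.0, 265.0], 0.17)]
knob_top [([242.0, 203.0, 274.0, 280.0], 0.89), ([248.0, 262.0, 261.0, 283.0], 0.5)]
piston_a [([357.0, 326.0, 388.0, 371.0], 0.82), ([285.0, 344.0, 314.0, 388.0], 0.67), ([274.0, 207.0, 346.0, 231.0], 0.39)]
spray_can [([202.0, 183.0, 245.0, 262.0], 0.96)]
wrench [([274.0, 205.0, 343.0, 231.0], 0.86)]
top [[438.37317688   0.         325.90402373]
 [  0.         438.37317688 246.25033337]
 [  0.           0.           1.        ]] [-0.04753688  0.          0.          0. 
[... 620 characters left out ...]
], 0.57)]
{'time_s': 0.9, 'qpos': array([-1.38800222e+00,  3.41969464e-01,  1.52409628e+00,  2.11242803e-05,
        1.27543075e+00, -1.45997717e-01]), 'qd': array([-0.00013526, -0.00020029,  0.00052793,  0.00173344,  0.00035049,
        0.00156391]), 'effort': array([-5.36033349e-04, -4.33558559e+01, -2.46271813e+01, -1.15356393e-04,
        3.18418461e-04,  1.18950192e-05]), 'ee_pos': array([ 169.55003729, -496.87247734,  303.93866985]), 'tcp_rot': array([4.78890742e-05, 9.86517900e-01, 1.63653383e-01, 1.09877851e-05]), 'ft_force': array([-1.04783523, -0.12351339,  0.40707798]), 'wrist_torque': array([0.01250094, 0.03039727, 0.00563326]), 'grip_force': 0.0, 'grip_width': 85.43460422696276}
```

```bash
python3 - <<'E'
import cv2
a=cv2.imread('pics/scene0.png')[170:400,180:430]
b=cv2.imread('pics/top0.png')[160:380,220:480]
cv2.imwrite('pics/sc.png',cv2.resize(a,None,fx=2.5,fy=2.5,interpolation=cv2.INTER_CUBIC))
cv2.imwrite('pics/tc.png',cv2.resize(b,None,fx=2.5,fy=2.5,interpolation=cv2.INTER_CUBIC))
E
```

```text
(no output)
```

View pics/sc.png

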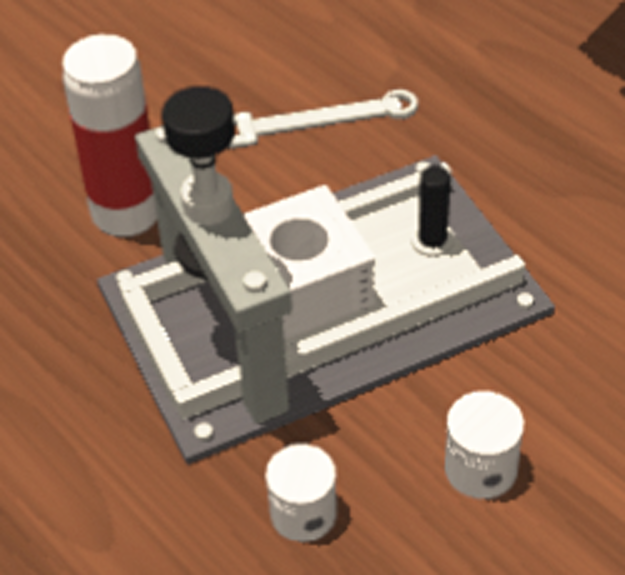

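View pics/tc.png

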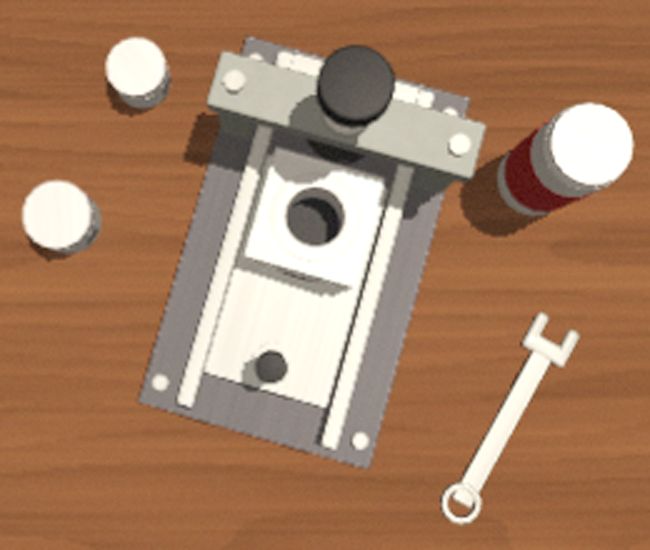

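Both views show the stand with its lane pointing away from the robot, yawed about -16°. The handle top is at scene crop (434,174) and top crop (271,364). The knob is at (198,112) and (356,83), and the bore at (299,240) and (315,216). Next I triangulate these points and fit the stand.

```bash
cat > fit.py <<'E'
from h import *
from scipy.optimize import least_squares
P={c:get_image(c) for c in('scene','top')}
off={'scene':(180,170),'top':(220,160)}
def proj(c,X):
    p=P[c];E=p['extrinsics']
    return cv2.projectPoints(np.float64(X).reshape(-1,1,3),cv2.Rodrigues(E[:3,:3])[0],E[:3,3],p['camera_matrix'],np.float64(p['dist_coeffs']))[0].reshape(-1,2)
names=['handle','knob','bore','c+-','c++','c-+','c--']
px={'scene':[(434,174),(198,112),(299,240),(100,283),(190,460),(552,309),(435,158)],
    'top':[(271,364),(356,83),(315,216),(470,97),(246,38),(140,402),(370,467)]}
px={c:np.array(v)/2.5+off[c] for c,v in px.items()}
for i,n in enumerate(names):
    r=least_squares(lambda X:np.concatenate([(proj(c,X)-px[c][i]).ravel() for c in P]),[550,0,50])
    print(n,r.x.round(1),'res px',r.fun.round(2))
def model(v):
    x,y,a,s=v;R=np.array([[np.cos(a),-np.sin(a)],[np.sin(a),np.cos(a)]])
    L=np.array([[-115-s,0,97],[0,0,240],[-s,0,82],[70,-95,10],[70,95,10],[-240,95,10],[-240,-95,10]],float)
    L[:,:2]=L[:,:2]@R.T+[x,y];return L
r=least_squares(lambda v:np.concatenate([(proj(c,model(v))-px[c]).ravel() for c in P]),[600,0,-.27,70],loss='soft_l1')
print(r.x.round(3));print(r.fun.reshape(2,-1,2).round(1).tolist());print(model(r.x)[:3].round(1))
E
python3 fit.py
```

```text
handle [497.3  45.4 101.2] res px [-0.32 -0.01 -0.21  0.21]
knob [668.9  -7.5 238.3] res px [-0.26 -0.05 -0.17  0.17]
bore [605.3  12.   82.2] res px [-0.18 -0.02 -0.13  0.13]
c+- [ 709.  -117.7    7.7] res px [-1.1  -0.24 -0.79  0.82]
c++ [760.7  64.4   8.4] res px [-0.44 -0.06 -0.36  0.36]
c-+ [466.1 149.5   5.9] res px [ 0.2  -0.01  0.15 -0.14]
c-- [413.4 -31.9   7.6] res px [-0.44 -0.01 -0.29  0.28]
[ 6.69414e+02 -6.96100e+00 -2.83000e-01  6.65470e+01]
[[[-0.2, 0.5], [-0.4, -0.5], [-0.4, 0.0], [-1.7, -0.7], [-1.5, 0.3], [1.3, -1.1], [0.1, -0.9]], [[0.8, 1.4], [-0.5, -0.4], [0.1, 0.0], [-0.6, 0.0], [-0.5, -1.0], [-1.0, 0.3], [-0.5, 0.9]]]
[[495.1  43.7  97. ]
 [669.4  -7.  240. ]
 [605.5  11.6  82. ]]
```

```bash
cat >> h.py <<'E'
from scipy.spatial.transform import Rotation as Ro
A=-0.283; U=np.array([np.cos(A),np.sin(A),0]); V=np.array([-U[1],U[0],0])
def quat(sgn):
    y=sgn*U; z=np.array([0,0,-1.]); x=np.cross(y,z)
    q=Ro.from_matrix(np.c_[x,y,z]).as_quat(); return q[[3,0,1,2]]
def best(p):
    c=[(abs(j[5]),s) for s in(1,-1) if (j:=inverse_kinematics(p,quat(s))) is not None]
    return quat(min(c)[1])
HP=np.array([496,44.5,0])
E
python3 - <<'E'
from h import *
h=HP+[0,0,235]; q=best(h); print(q)
move_to(h,q); set_gripper(85)
for k in range(2):
    o=get_obs(); p=get_image('wrist'); save(p,f'w{k}')
    np.savez(f'w{k}.npz',K=p['camera_matrix'],d=p['dist_coeffs'],T=p['T_tool_cam'],pos=o['ee_pos'],q=o['tcp_rot'])
    print(o['qpos'].round(3),o['ee_pos'].round(1),o['time_s'],[(np.round(d['rect']).tolist(),round(d['score'],2)) for d in find_in(p,'handle')[:2]])
    if k==0: move_straight(h-40*U,velocity=100)
im=np.hstack([cv2.imread(f'pics/w{k}.png') for k in(0,1)]); cv2.imwrite('pics/ww.png',cv2.resize(im,(800,300)))
E
```

```text
[0.        0.7997617 0.6003176 0.       ]
[-0.066  0.362  1.7   -0.     1.079  0.218] [496.1  44.  235. ] 3.4833 [([297.0, 169.0, 551.0, 304.0], 0.64), ([247.0, 365.0, 411.0, 419.0], 0.21)]
[-0.045  0.3    1.796 -0.     1.045  0.237] [458.   55.6 235.3] 4.1333 [([614.0, 230.0, 636.0, 305.0], 0.71), ([344.0, 172.0, 606.0, 307.0], 0.69)]
```

View pics/ww.png

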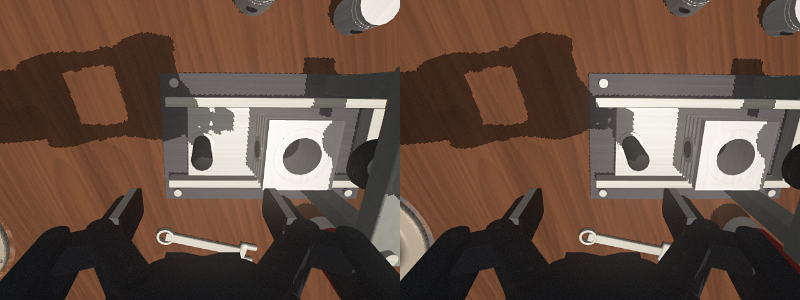

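The wrist views show the post, with its top (the lower end in the picture) near (323,258) in w0 and (380,258) in w1. I'll crop for precision.

```bash
python3 - <<'E'
import cv2,numpy as np
c=[cv2.resize(cv2.imread(f'pics/w{k}.png')[190:310,x:x+100],None,fx=4,fy=4,interpolation=cv2.INTER_CUBIC) for k,x in((0,270),(1,320))]
c=np.hstack(c); c=np.clip(c.astype(float)*2.2,0,255).astype('uint8')
cv2.imwrite('pics/wc.png',c)
E
```

```text
(no output)
```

View pics/wc.png

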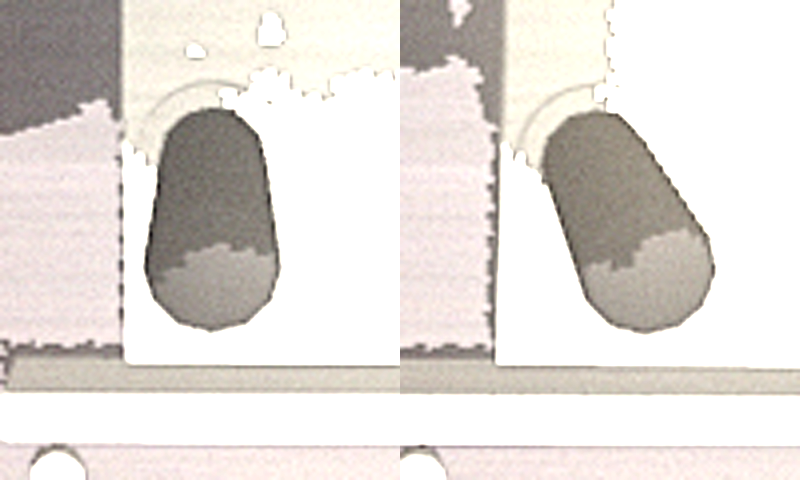

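The top circle is centred at about (323.2,256.0) in w0 and (382.0,256.5) in w1. Next I triangulate, then grasp.

```bash
cat > tri.py <<'E'
from h import *
N=[];ds=[]
for k,uv in((0,(323.2,256.)),(1,(382.,256.5))):
    z=np.load(f'w{k}.npz'); R=Ro.from_quat(z['q'][[1,2,3,0]]).as_matrix(); T=z['T']
    n=cv2.undistortPoints(np.array([[uv]]),z['K'],z['d'])[0,0]
    d=R@T[:3,:3]@np.array([*n,1]); d/=np.linalg.norm(d); N.append(z['pos']+R@T[:3,3]); ds.append(d)
M=[np.eye(3)-np.outer(d,d) for d in ds]
X=np.linalg.solve(sum(M),sum(m@c for m,c in zip(M,N))); print('two-view',X.round(1))
for c,d in zip(N,ds): print('at z=97',(c+d*(97-c[2])/d[2]).round(1))
E
python3 tri.py
```

```text
two-view [496.1  45.4  94.6]
at z=97 [496.3  46.1  97. ]
at z=97 [495.9  46.4  97. ]
```

```bash
cat >> h.py <<'E'
HP=np.array([496,45.2,0])
def st(t):
    o=get_obs(); f=o['ft_force']; print(t,round(o['time_s'],2),o['ee_pos'].round(1),'f U,V,z',(f@U).round(1),(f@V).round(1),f[2].round(1),'w',round(o['grip_width'],1),'gf',round(o['grip_force'],1)); return o
E
python3 - <<'E'
from h import *
move_straight(HP+[0,0,235],velocity=150); st('above')
move_straight(HP+[0,0,130],velocity=100); st('down')
set_gripper(0,30); st('grip')
b=get_obs()['ee_pos'].copy(); b[2]=130
for s in (10,30,50):
    move_straight(b+s*U,velocity=60); st(s)
E
```

```text
above 4.65 [495.8  45.1 234.5] f U,V,z 0.2 -0.5 0.4 w 85.0 gf 0.0
down 5.85 [496.3  45.2 130.6] f U,V,z -0.6 0.2 0.7 w 85.1 gf 0.0
grip 6.43 [496.1  45.2 130.2] f U,V,z -0.6 0.5 2.2 w 23.2 gf 29.7
10 6.75 [506.4  42.2 130.2] f U,V,z 2.5 -1.4 2.4 w 23.1 gf 30.2
30 7.23 [525.3  36.7 130.2] f U,V,z 2.7 0.5 3.4 w 23.2 gf 30.3
50 7.72 [544.3  31.2 130.2] f U,V,z 3.2 -0.1 4.1 w 23.4 gf 30.3
```

```bash
python3 - <<'E'
from h import *
o=get_obs(); b=o['ee_pos'].copy(); b[2]=130
move_straight(b+9*U,velocity=40); f0=st(9)['ft_force']@U
for s in range(10,30):
    move_straight(b+s*U,velocity=20); sleep(.05); f=st(s)['ft_force']@U
    if f<f0-15: break
sleep(.2); st('end')
E
```

```text
9 8.1 [552.8  28.8 130.2] f U,V,z 0.4 -0.5 5.0 w 22.9 gf 30.4
10 8.4 [553.2  28.7 130.2] f U,V,z -0.6 -0.1 7.2 w 23.1 gf 30.6
11 8.7 [554.   28.4 130.2] f U,V,z -2.8 0.0 8.3 w 22.8 gf 30.7
12 9.0 [554.9  28.2 130.2] f U,V,z -2.0 -0.6 7.0 w 23.3 gf 30.7
13 9.3 [555.9  27.9 130.2] f U,V,z -2.0 0.3 8.0 w 23.7 gf 30.7
14 9.6 [556.8  27.6 130.2] f U,V,z -3.1 0.4 7.6 w 23.2 gf 30.7
15 9.9 [557.8  27.4 130.2] f U,V,z -2.8 -0.5 7.6 w 23.1 gf 30.7
16 10.2 [558.8  27.1 130.2] f U,V,z -3.6 1.0 7.4 w 23.5 gf 30.7
17 10.5 [559.7  26.8 130.2] f U,V,z -2.0 0.5 8.0 w 23.2 gf 30.7
18 10.8 [560.1  26.7 130.2] f U,V,z -5.2 0.2 10.0 w 23.5 gf 31.0
19 11.1 [560.2  26.6 130.2] f U,V,z -8.8 0.6 12.5 w 23.6 gf 31.5
20 11.4 [560.3  26.6 130.2] f U,V,z -12.4 -0.7 15.3 w 22.7 gf 32.3
21 11.7 [560.5  26.5 130.2] f U,V,z -15.7 -0.3 17.6 w 23.3 gf 33.1
end 11.9 [560.5  26.5 130.2] f U,V,z -16.7 -0.8 16.7 w 23.1 gf 33.1
```

```bash
python3 - <<'E'
from h import *
set_gripper(70); o=st('open')
b=o['ee_pos'].copy(); b[2]=200; move_straight(b,velocity=150); st('up')
b[2]=345; move_straight(b-60*U,velocity=200); set_gripper(0,40); st('hi')
for c in('scene','top'): save(get_image(c),c+'1')
a=cv2.imread('pics/scene1.png')[170:400,180:430]; b=cv2.imread('pics/top1.png')[160:390,220:470]
cv2.imwrite('pics/c1.png',cv2.resize(np.hstack([a,b]),(800,368),interpolation=cv2.INTER_CUBIC))
E
```

```text
open 12.41 [564.5  25.3 129.7] f U,V,z 0.7 0.7 -0.6 w 69.8 gf 0.0
up 13.03 [564.1  25.3 199.4] f U,V,z -0.5 0.2 -0.9 w 69.5 gf 0.0
hi 14.62 [506.9  42.  345. ] f U,V,z 1.0 -0.5 0.2 w -0.2 gf 0.0
```

View pics/c1.png

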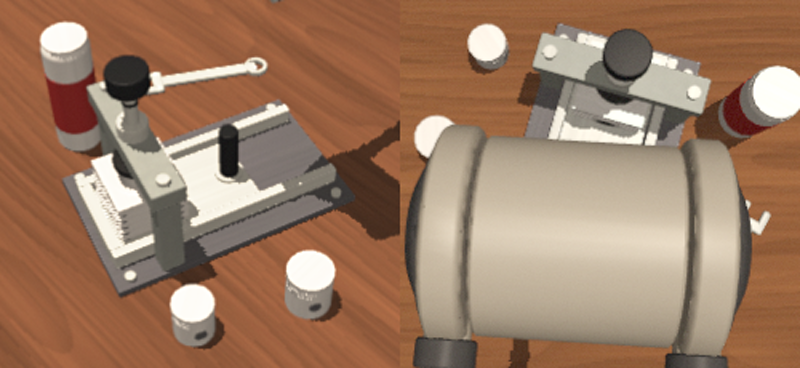

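The scene view shows the shuttle with its cylinder under the beam and its plate against the end stop. The handle top is at about (323,250) in full pixels. I'll check that numerically, then press.

```bash
cat > press.py <<'E'
from h import *
p=get_image('scene');E=p['extrinsics']
X=np.array([669.2,-7.2,0]); Hs=[X-(115+s)*U+[0,0,97] for s in(0,5)]
print('handle px s=0,5:',cv2.projectPoints(np.array(Hs),cv2.Rodrigues(E[:3,:3])[0],E[:3,3],p['camera_matrix'],np.float64(p['dist_coeffs']))[0].round(1).tolist())
q=get_obs()['tcp_rot']
move_straight(X+[0,0,345],velocity=150); st('over')
move_straight(X+[0,0,318],velocity=60); sleep(.2); f0=st('near')['ft_force'][2]
z=318
while z>303:
    z-=.5; move_straight(X+[0,0,z],velocity=20); o=get_obs()
    if o['ft_force'][2]-f0>2.5: break
st(f'contact? cmd {z}')
E
python3 press.py
```

```text
handle px s=0,5: [[[322.3, 251.6]], [[324.7, 250.8]]]
over 16.06 [668.9  -7.  345.1] f U,V,z 0.8 0.2 -0.2 w -0.3 gf 0.0
near 16.86 [669.3  -7.2 318.5] f U,V,z -0.1 -0.3 -0.4 w -0.0 gf 0.0
contact? cmd 312.5 19.61 [669.2  -7.2 312.7] f U,V,z -0.2 -0.5 2.1 w -0.0 gf 0.7
```

```bash
python3 - <<'E'
from h import *
X=np.array([669.2,-7.2,0])
for z in(300,290,284): move_straight(X+[0,0,z],velocity=40); sleep(.1); st(z)
c=283.
for _ in range(3):
    move_straight(X+[0,0,c],velocity=20); sleep(.3); o=st(f'cmd {c:.2f}'); e=o['ee_pos'][2]-282.9
    if abs(e)<.25: break
    c-=e
for n in('scene','top'): save(get_image(n),n+'2')
a=cv2.imread('pics/scene2.png')[180:340,200:360]
cv2.imwrite('pics/c2.png',cv2.resize(a,(600,600),interpolation=cv2.INTER_CUBIC))
E
```

```text
300 20.18 [669.2  -7.2 300.9] f U,V,z -1.4 -0.7 4.9 w -0.2 gf 2.6
290 20.68 [669.2  -7.2 291.9] f U,V,z -3.4 -0.4 9.8 w 0.1 gf 4.8
284 21.07 [669.2  -7.2 286.7] f U,V,z -3.8 -1.0 13.0 w -0.1 gf 6.5
cmd 283.00 21.62 [669.2  -7.2 285.9] f U,V,z -5.0 0.2 14.1 w -0.2 gf 6.7
cmd 280.05 22.23 [669.1  -7.2 283.3] f U,V,z -5.0 -1.5 14.8 w -0.0 gf 7.5
cmd 279.66 22.77 [669.1  -7.2 282.9] f U,V,z -4.6 0.2 14.4 w 0.3 gf 7.7
```

View pics/c2.png

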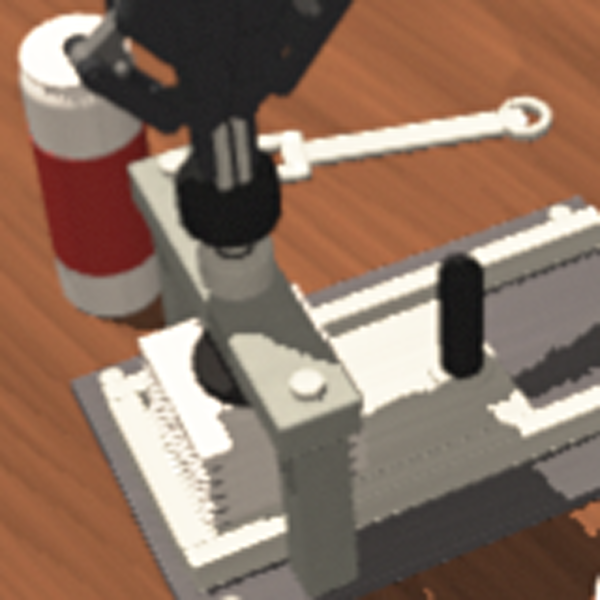

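The scene view shows the knob down with the ring (about (237,248)) level with the sleeve top, the seal on the cylinder and the shuttle at the stop. Travel is about 30 mm at about 15 N.

```bash
python3 - <<'E'
from h import *
st('final'); print(finish_job())
E
```

```text
final 22.88 [669.1  -7.2 282.9] f U,V,z -4.8 -0.6 15.5 w -0.1 gf 7.7
the job is handed in; nothing more can be done
None
```

I slid the shuttle home against the end stop and handed the job in while still holding the knob about 30 mm down, with about 15 N of push; no verdict came back.

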